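# Seat a flashlight barrel against the end stop of a V-groove

## Robot

A 7-joint arm with a two-finger parallel gripper is mounted at the origin on the work surface. World frame = base frame: x ahead of the robot, y to its left, z up, the work surface at z = 0. Lengths are in m, angles in rad, forces in N, time in s.
With the tool pointing down it reaches from about 0.4 to 0.875 m from the base axis. Payload 6.5 kg.
Tool frame: the origin (TCP) lies midway between the tips of the shut fingers; the grasp point (between the pads) lies 19 mm behind it (r.tcp_to_grasp is the distance from the TCP to the grasp point, in m); x points along the fingers, z is the direction in which the jaws open and shut, and the axes are right-handed (so a half turn about x gives the same grasp; the last joint's range is limited). The gripper opens to 88 mm and grips with 3 to 60 N. Pads are 18 mm wide; open, the fingers measure 123 mm over their backs; the gripper's body (75 mm by 187 mm) begins 45 mm behind the grasp point.
Start: joints at [1.102, 0.536, -0.004, 1.538, 0.003, 1.067, -0.071], TCP at [0.255, -0.598, 0.239] pointing down, gripper open.
Joint ranges: [-2.7, 2.7], [-0.37, 2.16], [-1.27, 1.26], [0.24, 2.4], [-1.31, 4.45], [0.19, 1.91], [-2.76, 2.76]. Speed limits (rad/s): [2.39, 2.39, 3.14, 3.14, 3.14, 3.14, 3.14].

## Interface

Orientations are given as a unit quaternion [w, x, y, z].
In Python, from station import r, optics, close_job gives the robot as it stands.
- The arm moves only by the shell command python3 -m crank 'ROWS' [FORCE]. ROWS is JSON, a list of rows, each a list of 3 entries, a list of its own where there are three numbers: the shift along the tool's x, y, z in m, then the turn about the tool's x in rad, then the opening, from -1 (shut) to 1 (fully open). In form: [[[tx, ty, tz], twist, fingers], ...]. A call has 1 to 8 rows; each row is the pose to reach, as a shift and turn from the pose commanded when the call began, along the tool's axes at that moment; what a row does not reach only later rows make up. A row lasts 1/10 s, in which the tool goes at most 50 mm and 8.59 degrees, less where a joint would pass 70% of its speed; a pose out of reach is approached as far as the arm can. A call with a gripper value outside its range is refused whole. The fingers move at their own pace and stop on an object; FORCE is the grip in N (left out, the last holds). Time passes only in rows, so rows that repeat a pose let the fingers close. It gives the time, the measured TCP pose, the force and the opening at its end, in the units of the state.
- r.get_obs(): the state, without advancing time (a new reading comes with each control period).
- optics.camera(name): name is "scene" or "side" or "wrist"; returns a dict with "color" (400x640x3 uint8, red, green, blue), "fx", "fy", "cx", "cy" (pixels), "R" (3x3) and "t" (3): a world point X has camera coordinates R X + t. Camera axes: x right, y down, z forward; pixel columns grow to the right and rows downward; lengths in m; the calibration is good to about 2 mm. A picture is of the moment at which its call begins. There is no depth.
- close_job(): hands the job in, once; it reports no verdict.
The state is a dict: "time_s": time; "qpos": joint angles; "qvel": joint speeds; "joint_efforts": joint torques, N m; "tcp_pos": TCP position; "orientation": TCP orientation; "force": force on the tool from outside, world axes, zero at the start; "wrist_torque": the same for the moment, N m; "grip_width": opening from 0.0 (shut) to 1.0 (fully open).
Only numpy, scipy, OpenCV 4.12 (cv2) and the standard library are available. Lean on these libraries where they do the work, as an engineer would, in place of code of your own. Each camera call takes 0.05 s, during which the arm holds its last target.

## Task

Pick the black flashlight barrel off its wooden rest and lay it gently in the V-groove held in the bench vise, brass end towards the red stop block but about 6 cm short of it. Then slide it along the groove until its brass end meets the brass anvil that sticks out of the stop, keep it pressed there for about a second with a light, steady push of about 9 N (never more than 15 N), let go and leave it lying against the anvil. Leave the other parts on the bench where they are.

Things in the scene. Friction and masses are not known exactly. Their poses are not given: they have to be found in the camera images.
- barrel: the flashlight barrel, a stiff rod 120 mm long lying level: black rubber middle 80 mm long and 31 mm across, a 20 mm long brass collar (32 mm across) at the nose end, a 20 mm aluminium collar (32 mm across) at the tail end. Mass about 0.16 kg. Origin at its centre on its axis; its x axis runs along the rod, pointing to the brass end
- barrel_centre (a point): centre of the barrel, on its axis half-way along: the place to grasp (across the rod, from above)
- barrel_nose (a point): centre of the barrel's flat brass end face, 60 mm from the centre along the barrel's +x
- rest: fixed wooden rest under the barrel at the start, 150 x 60 mm board 10 mm thick; origin under its centre on the worktop, x along the barrel. Four small blocks up to 18 mm above the worktop flank the two collars (40 to 58 mm either side of the centre); the middle 80 mm is free for fingers. The barrel's axis lies 26 mm above the worktop here
- vise: fixed cast-iron bench vise holding a level aluminium V-rail 250 mm long on top of its jaws; origin on the worktop under the middle of the rail; its y axis runs along the groove towards the end stop. Jaw tops 95 mm high; the vise's screw and handle stick out 155 mm to its -x side below 70 mm
- groove_mid (a point): point 130 mm above the worktop over the middle of the V-rail: the axis line of a seated barrel passes through it along the vise's y. The rail runs 125 mm either side. The groove walls (120 degrees between them) rise to 11 mm below this axis line, 13 mm either side, so fingertips holding or pushing the barrel may reach at most about 9 mm below the axis
- stop: fixed red end stop block across the groove, 50 mm wide, 20 mm thick, top 14 mm above the barrel axis, set at a different place along the rail each time. A rigid brass anvil 20 mm across sticks out of it towards the barrel, on the barrel axis, by 4 to 30 mm; this length differs each time and is not measured. Origin on the worktop under the block's front face; axes as the vise's, the face looks along -y
- stop_face (a point): point where the barrel axis line meets the red block's front face (the anvil's tip stands 4 to 30 mm further out along the vise's -y: find it by feel or by eye). The barrel is home when barrel_nose touches the tip. Sliding the barrel takes 1 to 3 N of the push; a clear rise above that means the anvil is met
- tail_cap: knurled aluminium tail cap, upright disc 34 mm across, 22 mm high, loose; origin at the centre of its underside. Not to be disturbed
- lens: clear glass lens disk, 42 mm across, 5 mm thick, lying flat, loose; origin at the centre of its underside. Not to be disturbed
- spring_cup: small brass spring contact cup, 26 mm across, 16 mm high, loose; origin at the centre of its underside. Not to be disturbed
- bulb_holder: blue plastic bulb holder, 36 mm across, 32 mm high, loose; origin at the centre of its underside. Not to be disturbed
- cell_a: upright battery cell, green with copper top band, 26 mm across, 50 mm high, loose; origin at the centre of its underside. Not to be disturbed
- cell_b: upright battery cell, grey with copper top band, 26 mm across, 50 mm high, loose; origin at the centre of its underside. Not to be disturbed
- driver_mid (a point): a point in an orange-handled screwdriver, 160 mm long, lying loose. Not to be disturbed

How it is judged:
By the outcome, as a careful person would: the job done as asked, in the order asked, and still so for the second after the job is handed in, with the robot touching nothing.
It also fails if it takes over 69 s, if anything falls off the work surface, if the arm or the gripper's body presses on something with over 40 N, if the wrist force passes 120 N, or if a joint passes its speed limit or range.

## Working session

There is one attempt and no reset: what is moved stays moved. The work goes in short steps, Python scripts to look and compute and a shell command to move; the robot and the scene stay as the last step left them, time stands still between calls to the robot, and variables do not carry over. Pictures are saved under pics/ and viewed, and the job is handed in when it is done.

```bash
ls; mkdir -p pics; python3 - <<'E'
from station import r, optics
import cv2,numpy as np
np.set_printoptions(precision=4,suppress=True)
for n in ["scene","side","wrist"]:
    c=optics.camera(n); cv2.imwrite(f"pics/{n}0.png",c["color"][:,:,::-1]); np.savez(f"pics/{n}0.npz",**c)
    print(n,c["fx"],c["fy"],c["cx"],c["cy"],c["R"],c["t"])
print(r.get_obs())
print(r.tcp_to_grasp)
E
```

```text
pics
scene 508.9433897735491 508.9433897735491 318.32927241827025 198.854889242252 [[-0.3028  0.953   0.0027]
 [ 0.6872  0.2204 -0.6922]
 [-0.6603 -0.2077 -0.7217]] [ 0.1144 -0.2872  1.7075]
side 509.72111167211233 509.72111167211233 319.7910069723608 199.9547562779846 [[-0.9411 -0.3376 -0.0161]
 [-0.2011  0.5975 -0.7762]
 [ 0.2717 -0.7273 -0.6302]] [0.4923 0.1628 1.137 ]
wrist 296.0893503118742 296.0893503118742 325.1891244195383 207.34760328464665 [[ 0.3913 -0.9203 -0.0024]
 [-0.8712 -0.3712  0.3213]
 [-0.2966 -0.1236 -0.947 ]] [-0.6486 -0.0424  0.393 ]
{'time_s': 0.15, 'qpos': array([ 1.1018,  0.537 , -0.0044,  1.5386,  0.0026,  1.0673, -0.0712]), 'qvel': array([-0.0011, -0.0021,  0.0013, -0.003 , -0.0012,  0.0002, -0.0001]), 'joint_efforts': array([  0.0014, -57.1327,   0.9916, -25.1826,  -0.0562,   0.0152,
         0.0001]), 'tcp_pos': array([ 0.2546, -0.5976,  0.2381]), 'orientation': array([ 0.5895,  0.3901,  0.5903, -0.3896]), 'force': array([-0.4448, -0.2868,  0.046 ]), 'wrist_torque': array([ 0.0226, -0.0224, -0.0227]), 'grip_width': 1.0012381066178075}
0.0187
```

View pics/scene0.png

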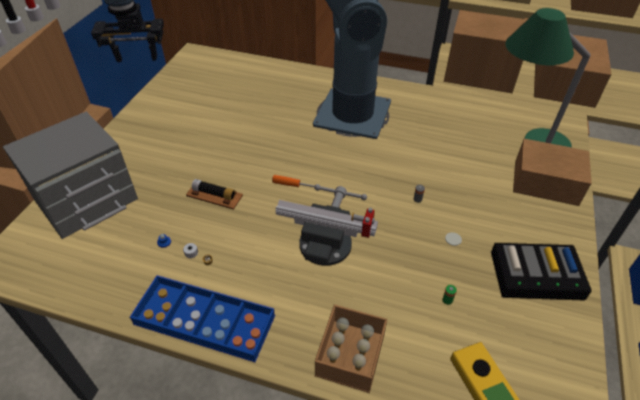

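View pics/side0.png

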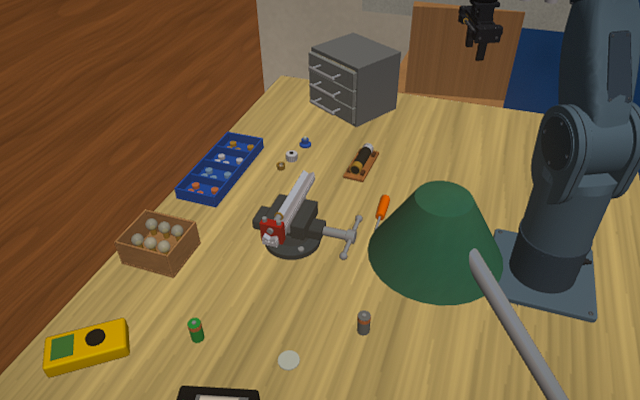

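View pics/wrist0.png

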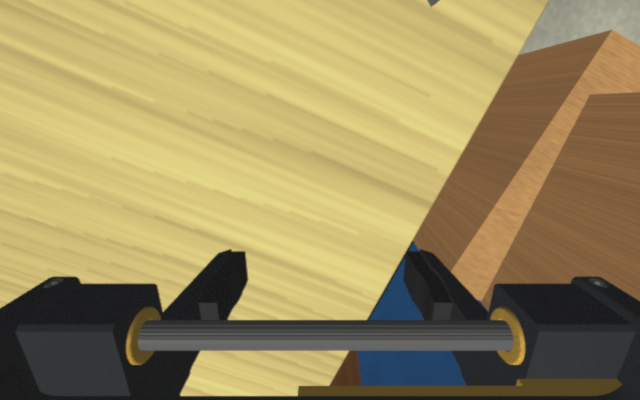

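The scene view shows the barrel on its rest near (213,190), with the brass end at about (231,195). The vise rail runs from (278,208) to the red stop at (369,222). The side view shows the stop at (270,232) and the barrel at (362,160). I'll zoom in on both.

```bash
python3 - <<'E'
import cv2
a=cv2.imread("pics/scene0.png");b=cv2.imread("pics/side0.png")
def z(im,x0,y0,x1,y1,k,n): cv2.imwrite(n,cv2.resize(im[y0:y1,x0:x1],None,fx=k,fy=k,interpolation=cv2.INTER_CUBIC))
z(a,180,165,390,275,3.8,"pics/sz.png")
z(b,240,130,400,260,4.6,"pics/dz.png")
E
```

```text
(no output)
```

View pics/sz.png

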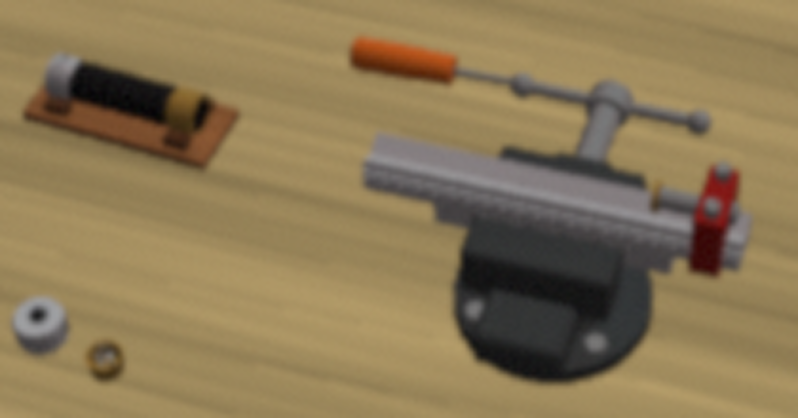

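View pics/dz.png

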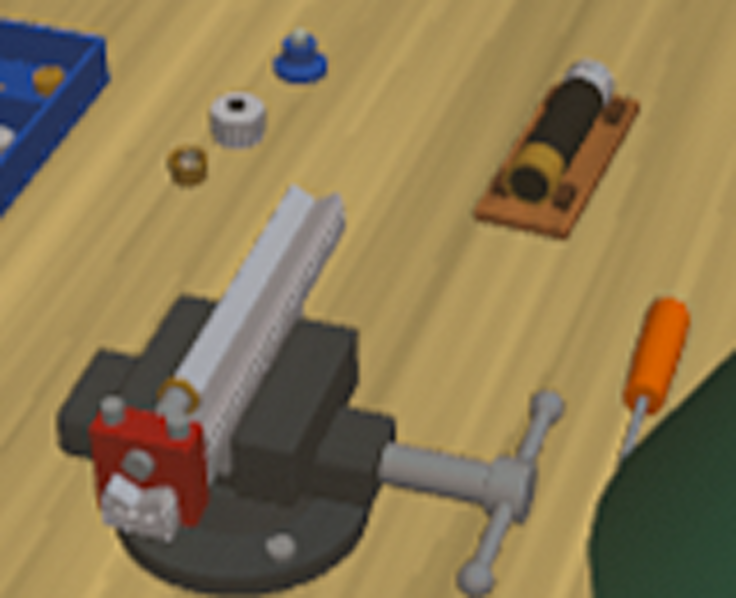

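```bash
cat > h.py <<'E'
import numpy as np
np.set_printoptions(precision=4,suppress=True)
def load(n): return dict(np.load(f"pics/{n}.npz"))
def ray(c,p):
    d=np.array([(p[0]-c["cx"])/c["fx"],(p[1]-c["cy"])/c["fy"],1.]); R=c["R"]
    d=R.T@d; return -R.T@c["t"], d/np.linalg.norm(d)
def onz(c,p,z):
    o,d=ray(c,p); return o+d*(z-o[2])/d[2]
def tri(c1,p1,c2,p2):
    o1,d1=ray(c1,p1);o2,d2=ray(c2,p2)
    s=np.linalg.lstsq(np.c_[d1,-d2],o2-o1,rcond=None)[0]
    a=o1+s[0]*d1;b=o2+s[1]*d2
    return (a+b)/2,np.linalg.norm(a-b)
def proj(c,X):
    q=c["R"]@np.asarray(X)+c["t"]; return np.array([c["fx"]*q[0]/q[2]+c["cx"],c["fy"]*q[1]/q[2]+c["cy"]])
E
python3 - <<'E'
from h import *
A=load("scene0");B=load("side0")
S=lambda x,y:(x/3.8+180,y/3.8+165)
D=lambda x,y:(x/4.6+240,y/4.6+130)
print("rest scene",[onz(A,S(*p),.01) for p in[(25,113),(240,112),(205,163)]])
print("rest side",[onz(B,D(*p),.01) for p in[(475,213),(565,235),(637,103)]])
print("nose face",tri(A,S(203,110),B,D(530,182)))
print("rail far end side",[onz(B,D(*p),.119) for p in[(295,187),(341,205)]])
print("rail far end scene",[onz(A,S(*p),.119) for p in[(380,137),(367,170)]])
print("stop top side",[onz(B,D(*p),.144) for p in[(100,403),(92,426),(206,445),(205,420)]])
print("stop top scene",[onz(A,S(*p),.144) for p in[(713,170),(738,172),(698,222),(720,226)]])
print("anvil tip",tri(A,S(657,195),B,D(178,392)))
print("dr",onz(A,S(352,52),.015),onz(A,S(520,85),.005))
E
```

```text
rest scene [array([ 0.5209, -0.3423,  0.01  ]), array([ 0.4715, -0.1916,  0.01  ]), array([ 0.5265, -0.1951,  0.01  ])]
rest side [array([ 0.5231, -0.1932,  0.01  ]), array([ 0.4657, -0.1892,  0.01  ]), array([ 0.4607, -0.3391,  0.01  ])]
nose face (array([ 0.4939, -0.209 ,  0.0287]), np.float64(0.00029148925872223897))
rail far end side [array([ 0.5776, -0.0439,  0.119 ]), array([ 0.5487, -0.0364,  0.119 ])]
rail far end scene [array([ 0.5592, -0.0423,  0.119 ]), array([ 0.5891, -0.04  ,  0.119 ])]
stop top side [array([0.5883, 0.1751, 0.144 ]), array([0.5851, 0.1908, 0.144 ]), array([0.5309, 0.186 , 0.144 ]), array([0.5379, 0.1705, 0.144 ])]
stop top scene [array([0.5442, 0.1753, 0.144 ]), array([0.5411, 0.1906, 0.144 ]), array([0.5889, 0.1769, 0.144 ]), array([0.5879, 0.1904, 0.144 ])]
anvil tip (array([0.5638, 0.1446, 0.1318]), np.float64(0.001381073919321887))
dr [ 0.3913 -0.1338  0.015 ] [ 0.3766 -0.0048  0.005 ]
```

```bash
cat >> h.py <<'E'
from scipy.spatial.transform import Rotation as Ro
def pose():
    from station import r
    o=r.get_obs(); q=o["orientation"]; R=Ro.from_quat([q[1],q[2],q[3],q[0]]).as_matrix()
    return o,R
def go(target,zdir=None):
    "shift in tool axes to reach target; twist to bring tool z to zdir (xy)"
    o,R=pose(); print("t",o["time_s"],"tcp",o["tcp_pos"],"F",o["force"],"w",o["grip_width"])
    print("R\n",R)
    print("shift",R.T@(np.array(target)-o["tcp_pos"]))
    if zdir is not None:
        zd=R.T@np.array([*zdir,0.]); 
        for s in(1,-1):
            a=np.arctan2(-s*zd[1],s*zd[2]); print("twist",a,np.degrees(a))
E
python3 - <<'E'
from h import *
go([.493,-.267,.15],[1,-.035])
E
```

```text
t 0.15 tcp [ 0.2546 -0.5976  0.2381] F [-0.4448 -0.2868  0.046 ] w 1.0012381066178075
R
 [[-0.0006  0.92    0.392 ]
 [ 0.0011  0.392  -0.92  ]
 [-1.     -0.0001 -0.0013]]
shift [ 0.0883  0.3489 -0.2105]
twist -1.1329916911683944 -64.91564212733859
twist 2.008600962421399 115.08435787266143
```

```bash
python3 - <<'E'
from h import *
A=load("scene0");B=load("side0")
for p in[(63,234),(135,203),(8,150)]: print(onz(A,p,0))
print([onz(A,p,.2) for p in [(90,118),(125,150)]])
for p in[(316,108),(356,124),(399,97)]: print(onz(B,p,0))
E
```

```text
[ 0.7417 -0.5899  0.    ]
[ 0.5854 -0.4702  0.    ]
[ 0.5076 -0.965   0.    ]
[array([ 0.4982, -0.6022,  0.2   ]), array([ 0.5834, -0.4412,  0.2   ])]
[ 0.734  -0.5497  0.    ]
[ 0.5746 -0.4906  0.    ]
[ 0.484 -0.714  0.   ]
```

```bash
python3 -m crank '[[[0,0.045,-0.026],-0.142,1],[[0,0.088,-0.053],-0.283,1],[[0,0.132,-0.079],-0.425,1],[[0,0.175,-0.105],-0.566,1],[[0,0.218,-0.132],-0.708,1],[[0,0.262,-0.158],-0.85,1],[[0,0.305,-0.184],-0.99,1],[[0,0.349,-0.21],-1.133,1]]' 15; python3 - <<'E'
from h import *
from station import optics
import cv2
c=optics.camera("wrist"); cv2.imwrite("pics/wrist1.png",c["color"][:,:,::-1]); np.savez("pics/wrist1.npz",**c)
go([.493,-.267,.12],[1,-.035])
E
```

```text
time_s: 0.95
tcp_pos: [0.4899, -0.2722, 0.2387]
orientation: [0.707, 0.01, 0.707, -0.01]
force: [0.6, -0.7, 0.2]
grip_width: 0.999
t 1.0 tcp [ 0.4957 -0.2627  0.2391] F [3.7553 7.2404 0.7819] w 0.9958989098626472
R
 [[ 0.0042  0.0111  0.9999]
 [ 0.0052  0.9999 -0.0111]
 [-1.      0.0052  0.0042]]
shift [ 0.1191 -0.005  -0.0031]
twist 0.02388873339952284 1.3687236017058662
twist -3.1177039201902703 -178.63127639829415
```

View pics/wrist1.png

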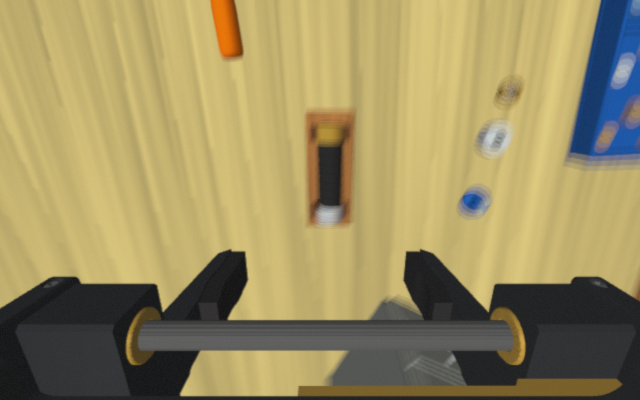

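The wrist view shows the barrel at (330,175) with the brass end up, between the jaws. The arm was still settling, so I'll let it settle and measure again.

```bash
python3 -m crank '[[[0.0,0,0],0,1],[[0.0,0,0],0,1],[[0.0,0,0],0,1]]'; python3 - <<'E'
from h import *
from station import optics
import cv2
c=optics.camera("wrist"); cv2.imwrite("pics/wrist2.png",c["color"][:,:,::-1]); np.savez("pics/wrist2.npz",**c)
im=c["color"][90:240,290:370].astype(int)
m=(im.max(2)<60).astype(np.uint8)
n,l,s,ce=cv2.connectedComponentsWithStats(m)
k=1+np.argmax(s[1:,4]); ys,xs=np.where(l==k)
print(s[k],ce[k]+[290,90])
b=[]
for y in range(ys.min()+4,ys.max()-3):
    x=xs[ys==y]; b.append((x.mean()+290.0,y+90.0,len(x)))
b=np.array(b); p=np.polyfit(b[:,1],b[:,0],1)
for y in(b[0,1],b[-1,1]): print(y,np.median(b[:,2]),onz(c,(np.polyval(p,y),y),.036))
cv2.imwrite("pics/wz.png",cv2.resize(c["color"][90:240,260:400,::-1],None,fx=4,fy=4,interpolation=cv2.INTER_CUBIC))
go([.493,-.267,.12],[1,-.035])
E
```

```text
time_s: 1.3
tcp_pos: [0.4881, -0.2756, 0.2385]
orientation: [0.707, 0.013, 0.707, -0.014]
force: [-0.5, -0.5, -0.3]
grip_width: 0.999
[  27   54   25   65 1503] [329.0253 175.7518]
148.0 23.0 [ 0.4954 -0.2364  0.036 ]
204.0 23.0 [ 0.4924 -0.3049  0.036 ]
t 1.35 tcp [ 0.4881 -0.2756  0.2385] F [ 0.156  -0.5343 -0.0004] w 1.0024502763664502
R
 [[-0.0008  0.0384  0.9993]
 [-0.0006  0.9993 -0.0384]
 [-1.     -0.0007 -0.0007]]
shift [0.1185 0.0089 0.0046]
twist -0.003456476138888859 -0.19804149474600619
twist 3.1381361774509045 179.801958505254
```

View pics/wz.png

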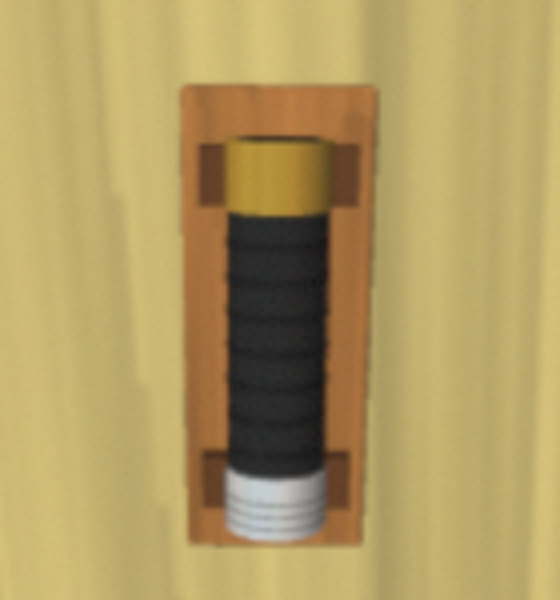

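Black rubber spans crop rows 213–475, so the barrel centre is about (0.494, -0.269) and the yaw already agrees with the tool. Next I'll descend to it.

```bash
python3 -m crank '[[[0.04,0.004,0.003],0,1],[[0.08,0.007,0.006],0,1],[[0.12,0.007,0.006],0,1],[[0.16,0.007,0.006],0,1],[[0.185,0.007,0.006],0,1],[[0.205,0.007,0.006],0,1],[[0.22,0.007,0.006],0,1],[[0.22,0.007,0.006],0,1]]' 15;python3 -m crank '[[[0,0,0],0,1],[[0,0,0],0,0],[[0,0,0],0,-1],[[0,0,0],0,-1],[[0,0,0],0,-1],[[0,0,0],0,-1],[[0,0,0],0,-1],[[0,0,0],0,-1]]' 15
```

```text
time_s: 2.15
tcp_pos: [0.4938, -0.2674, 0.017]
orientation: [0.706, 0.013, 0.708, -0.013]
force: [-0.5, -0.3, -0.4]
grip_width: 0.998
time_s: 2.95
tcp_pos: [0.4953, -0.2671, 0.0187]
orientation: [0.707, 0.012, 0.707, -0.012]
force: [-2.7, -0.3, 0.8]
grip_width: 0.389
```

```bash
python3 -m crank '[[[0,0,0],0,-1],[[0,0,0],0,-1],[[0,0,0],0,-1],[[0,0,0],0,-1]]' 15; python3 -m crank '[[[-0.005,0,0],0,-1],[[-0.012,0,0],0,-1],[[-0.02,0,0],0,-1],[[-0.03,0,0],0,-1],[[-0.045,0,0],0,-1],[[-0.06,0,0],0,-1],[[-0.06,0,0],0,-1],[[-0.06,0,0],0,-1]]'; python3 - <<'E'
from h import *
from station import optics
import cv2
c=optics.camera("wrist"); cv2.imwrite("pics/wrist3.png",c["color"][:,:,::-1]); np.savez("pics/wrist3.npz",**c)
go([.563,.053,.2],[1,0])
E
```

```text
time_s: 3.35
tcp_pos: [0.4937, -0.267, 0.0185]
orientation: [0.706, 0.013, 0.708, -0.012]
force: [-5.7, 0.5, 4.6]
grip_width: 0.346
time_s: 4.15
tcp_pos: [0.4957, -0.2674, 0.0793]
orientation: [0.707, 0.012, 0.707, -0.013]
force: [0.1, -0.1, -1.5]
grip_width: 0.349
t 4.2 tcp [ 0.4952 -0.2671  0.0787] F [ 0.1145 -0.4452 -1.0243] w 0.3492351220219548
R
 [[-0.0001  0.0351  0.9994]
 [-0.0001  0.9994 -0.0351]
 [-1.     -0.0001 -0.0001]]
shift [-0.1213  0.3223  0.0565]
twist -0.035128470485602165 -2.0127130995748814
twist 3.1064641831041913 177.98728690042515
```

View pics/wrist3.png

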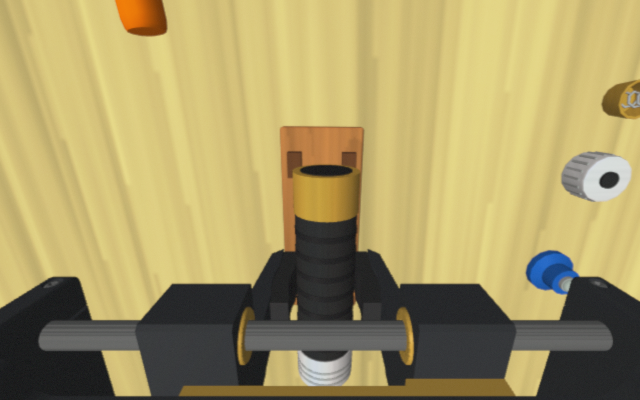

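The barrel is held level and square, with the collars visible at (326,190) and (325,370). Next I'll raise it and look at the rail from above.

```bash
python3 -m crank '[[[-0.04,0,0],0,-1],[[-0.08,0.01,0.01],0,-1],[[-0.11,0.04,0.02],0,-1],[[-0.14,0.075,0.03],0,-1],[[-0.17,0.11,0.042],-0.01,-1],[[-0.18,0.14,0.055],-0.02,-1],[[-0.18,0.165,0.062],-0.035,-1],[[-0.18,0.165,0.062],-0.035,-1]]' 20;  python3 -m crank '[[[0,0,0],0,-1],[[0,0,0],0,-1],[[0,0,0],0,-1],[[0,0,0],0,-1]]'; python3 - <<'E'
from h import *
from station import optics
import cv2
c=optics.camera("wrist"); cv2.imwrite("pics/wrist4.png",c["color"][:,:,::-1]); np.savez("pics/wrist4.npz",**c)
go([.563,.053,.2],[1,0])
for p in [(.563,-.04,.119),(.563,.21,.119),(.563,.173,.13)]:print(proj(c,p))
E
```

```text
time_s: 5.0
tcp_pos: [0.5641, -0.0992, 0.2586]
orientation: [0.707, -0.002, 0.707, 0.003]
force: [0.3, 0.3, -1.8]
grip_width: 0.344
time_s: 5.4
tcp_pos: [0.5628, -0.1054, 0.2584]
orientation: [0.707, 0.0, 0.707, -0.001]
force: [-0.1, 0.4, -1.9]
grip_width: 0.346
t 5.45 tcp [ 0.5629 -0.1052  0.2585] F [-0.5639 -0.0927 -1.4927] w 0.34393163069461924
R
 [[-0.0004  0.0014  1.    ]
 [-0.0001  1.     -0.0014]
 [-1.     -0.0001 -0.0004]]
shift [ 0.0585  0.1582 -0.0001]
twist -0.0013520559754932274 -0.0774671010612054
twist 3.1402405976143 179.9225328989388
[323.8231 128.8355]
[ 322.3104 -259.9349]
[ 322.4615 -198.8182]
```

View pics/wrist4.png

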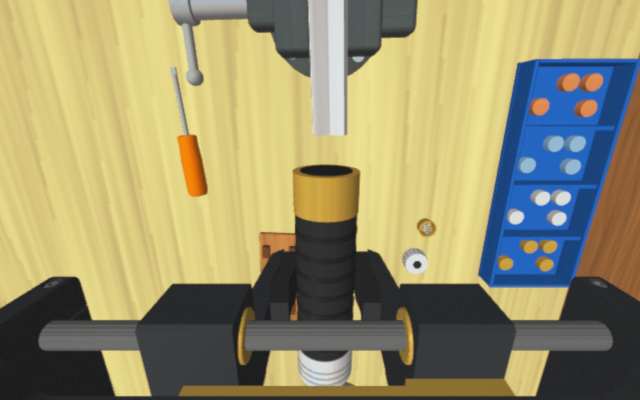

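```bash
python3 - <<'E'
import cv2
a=cv2.imread("pics/wrist4.png")
cv2.imwrite("pics/w4z.png",cv2.resize(a[0:145,280:380],None,fx=4,fy=4,interpolation=cv2.INTER_CUBIC))
E
```

```text
(no output)
```

View pics/w4z.png

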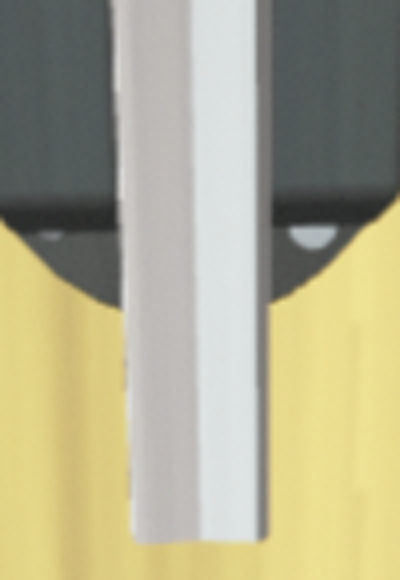

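```bash
python3 - <<'E'
from h import *
c=load("wrist4")
f=lambda x,y:(x/4+280-.4,y/4-.4)
for n,z,ps in[("bottom",.1115,[(190,2),(201,538)]),("right",.119,[(255,2),(257,538)]),("left",.119,[(126,2),(135,538)])]:
    q=[onz(c,f(*p),z) for p in ps]; d=q[0]-q[1]; print(n,q,"slope",d[0]/d[1])
E
```

```text
bottom [array([0.5662, 0.0649, 0.1115]), array([ 0.5688, -0.0454,  0.1115])] slope -0.023579355155605334
right [array([0.5795, 0.0626, 0.119 ]), array([ 0.5818, -0.0448,  0.119 ])] slope -0.0215143355409151
left [array([0.5529, 0.0627, 0.119 ]), array([ 0.5531, -0.0448,  0.119 ])] slope -0.0018703517755229342
```

```bash
python3 -m crank '[[[0,0.02,0],-0.005,-1],[[0,0.05,0.001],-0.01,-1],[[0,0.085,0.002],-0.02,-1],[[0,0.12,0.003],-0.02,-1],[[0.02,0.148,0.004],-0.02,-1],[[0.05,0.161,0.004],-0.02,-1],[[0.08,0.161,0.004],-0.02,-1],[[0.09,0.161,0.004],-0.02,-1]]';  python3 -m crank '[[[0,0,0],0,-1],[[0,0,0],0,-1],[[0,0,0],0,-1],[[0,0,0],0,-1]]'; python3 - <<'E'
from h import *
from station import optics
import cv2
for n in("wrist","side","scene"):
    c=optics.camera(n); cv2.imwrite(f"pics/{n}5.png",c["color"][:,:,::-1]); np.savez(f"pics/{n}5.npz",**c)
a=cv2.imread("pics/wrist5.png")
cv2.imwrite("pics/w5z.png",cv2.resize(a[0:240,250:400],None,fx=2.5,fy=2.5,interpolation=cv2.INTER_CUBIC))
a=cv2.imread("pics/side5.png")
cv2.imwrite("pics/d5z.png",cv2.resize(a[130:260,230:370],None,fx=4.6,fy=4.6,interpolation=cv2.INTER_CUBIC))
go([.5665,.056,.1225],[1,0.02])
E
```

```text
time_s: 6.25
tcp_pos: [0.5653, 0.0564, 0.166]
orientation: [0.705, -0.008, 0.709, 0.007]
force: [-0.2, -0.9, -1.4]
grip_width: 0.345
time_s: 6.65
tcp_pos: [0.568, 0.0564, 0.17]
orientation: [0.708, -0.007, 0.706, 0.007]
force: [0.6, -0.4, -1.0]
grip_width: 0.343
t 6.8 tcp [0.5675 0.0566 0.1693] F [ 0.1928 -0.1752 -2.1472] w 0.34749752229818787
R
 [[ 0.001  -0.0198  0.9998]
 [-0.      0.9998  0.0198]
 [-1.     -0.      0.001 ]]
shift [ 0.0468 -0.0005 -0.0011]
twist -0.00020658365014408729 -0.011836371269663363
twist 3.141386069939649 179.98816362873032
```

View pics/w5z.png

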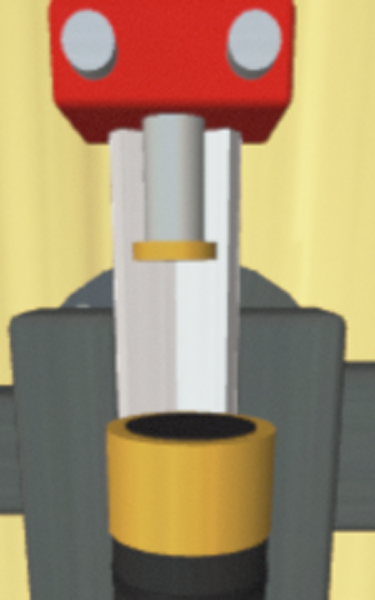

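View pics/d5z.png

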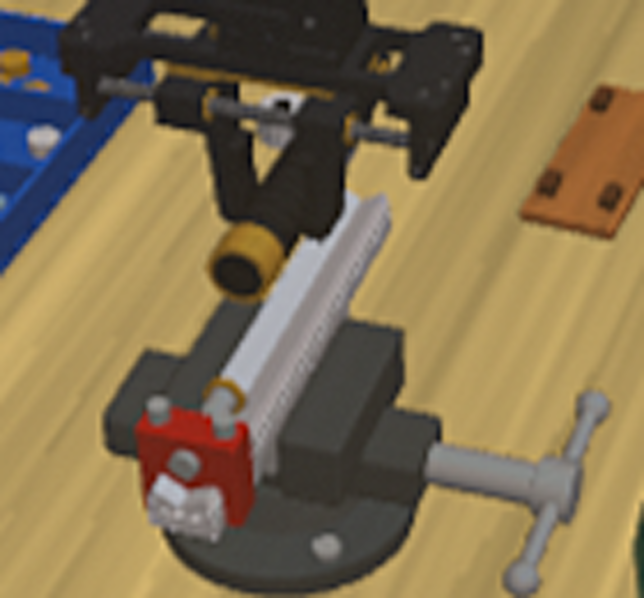

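```bash
python3 - <<'E'
from h import *
c=load("wrist5")
print("cam",-c["R"].T@c["t"])
f=lambda x,y:(x/2.5+250-.3,y/2.5-.3)
for n,z,p in[("anvil L",.13,(132,252)),("anvil R",.13,(217,252)),("nose ctr",.1768,(190,427)),("noseL",.1768,(107,430)),("noseR",.1768,(275,430)),
 ("red face topL",.144,(57,103)),("topR",.144,(293,103)),("groove bot",.1115,(178,300)),("groove bot",.1115,(177,410)),("wL",.119,(113,300)),("wR",.119,(237,300)),("wL",.119,(119,410)),("wR",.119,(237,410))]:
    print(n,onz(c,f(*p),z))
E
```

```text
cam [0.5676 0.1411 0.3163]
anvil L [0.5545 0.1446 0.13  ]
anvil R [0.5746 0.1449 0.13  ]
nose ctr [0.5686 0.1125 0.1768]
noseL [0.5528 0.1116 0.1768]
noseR [0.5849 0.1122 0.1768]
red face topL [0.5402 0.173  0.144 ]
topR [0.5889 0.1739 0.144 ]
groove bot [0.5653 0.1332 0.1115]
groove bot [0.5654 0.1038 0.1115]
wL [0.5488 0.1331 0.119 ]
wR [0.5805 0.1337 0.119 ]
wL [0.55   0.1049 0.119 ]
wR [0.5816 0.1054 0.119 ]
```

The wrist crop shows the nose hole at (190,427), the anvil tip at (174,252) and the red face edge at row 103. From those, the nose is 61 mm short of the red face and the anvil is about 29 mm long, so its tip is at y≈0.145. I'll shift -2.5 mm in x and lower slowly.

```bash
python3 -m crank '[[[0.005,0,-0.001],0,-1],[[0.012,0,-0.0025],0,-1],[[0.02,0,-0.0025],0,-1],[[0.028,0,-0.0025],0,-1],[[0.034,0,-0.0025],0,-1],[[0.038,0,-0.0025],0,-1],[[0.04,0,-0.0025],0,-1],[[0.04,0,-0.0025],0,-1]]';  python3 -m crank '[[[0,0,0],0,-1],[[0,0,0],0,-1],[[0.001,0,0],0,-1],[[0.002,0,0],0,-1],[[0.003,0,0],0,-1],[[0.003,0,0],0,-1],[[0.003,0,0],0,-1]]'
```

```text
time_s: 7.6
tcp_pos: [0.5646, 0.0566, 0.1285]
orientation: [0.707, -0.007, 0.707, 0.007]
force: [0.3, -0.7, -0.9]
grip_width: 0.346
time_s: 8.3
tcp_pos: [0.5646, 0.0566, 0.1257]
orientation: [0.707, -0.007, 0.707, 0.007]
force: [0.2, -0.9, -1.9]
grip_width: 0.348
```

```bash
python3 -m crank '[[[0.001,0,0],0,-1],[[0.001,0,0],0,-1],[[0.002,0,0],0,-1],[[0.002,0,0],0,-1],[[0.002,0,0],0,-1],[[0.002,0,0],0,-1]]';python3 -m crank '[[[0.0005,0,0],0,-1],[[0.0005,0,0],0,-1],[[0.001,0,0],0,-1],[[0.001,0,0],0,-1],[[0.001,0,0],0,-1]]'
```

```text
time_s: 8.9
tcp_pos: [0.5647, 0.0566, 0.1237]
orientation: [0.707, -0.007, 0.707, 0.007]
force: [0.5, 0.7, -1.5]
grip_width: 0.346
time_s: 9.4
tcp_pos: [0.5648, 0.0566, 0.1228]
orientation: [0.707, -0.007, 0.707, 0.007]
force: [-1.0, 0.2, -0.6]
grip_width: 0.347
```

```bash
python3 -m crank '[[[0.0005,0,0],0,-1],[[0.0005,0,0],0,-1],[[0.0005,0,0],0,-1],[[0.0005,0,0],0,-1]]';python3 -m crank '[[[0.0005,0,0],0,-1],[[0.0005,0,0],0,-1],[[0.0005,0,0],0,-1],[[0.0005,0,0],0,-1]]'; python3 - <<'E'
from h import *
o,R=pose();print(o["force"],o["wrist_torque"],o["tcp_pos"])
E
```

```text
time_s: 9.8
tcp_pos: [0.5648, 0.0566, 0.1226]
orientation: [0.707, -0.007, 0.707, 0.007]
force: [-1.7, -0.2, 4.7]
grip_width: 0.344
time_s: 10.2
tcp_pos: [0.565, 0.0566, 0.1226]
orientation: [0.707, -0.007, 0.707, 0.007]
force: [-2.5, -0.9, 8.6]
grip_width: 0.346
[-2.5463 -0.9436  8.5807] [-0.2687  0.5887  0.0825] [0.565  0.0566 0.1226]
```

Contact is clear: the TCP z stays at 0.1226 while the upward force rises to about 9 N. I'll unload and release so the barrel lies in the groove, then look.

```bash
python3 -m crank '[[[-0.0004,0,0],0,-1],[[-0.0008,0,0],0,-1],[[-0.0008,0,0],0,-1],[[-0.0008,0,0],0,-0.28],[[-0.0008,0,0],0,-0.25],[[-0.0008,0,0],0,-0.1],[[-0.0008,0,0],0,0.1],[[-0.0008,0,0],0,0.1]]'; python3 - <<'E'
from h import *
from station import optics
import cv2
c=optics.camera("wrist"); cv2.imwrite("pics/wrist6.png",c["color"][:,:,::-1]); np.savez("pics/wrist6.npz",**c)
a=cv2.imread("pics/wrist6.png")
cv2.imwrite("pics/w6z.png",cv2.resize(a[0:400,220:430],None,fx=1.5*1,fy=1.5,interpolation=cv2.INTER_CUBIC))
go([.5665,.056,.1225],[1,0.02]);print(pose()[0]["wrist_torque"])
E
```

```text
time_s: 11.0
tcp_pos: [0.5646, 0.0566, 0.1224]
orientation: [0.707, -0.007, 0.707, 0.007]
force: [0.2, -0.1, 0.9]
grip_width: 0.55
t 11.05 tcp [0.5646 0.0566 0.1224] F [-0.0906 -0.1063 -0.0996] w 0.5491059885822377
R
 [[-0.0002 -0.0201  0.9998]
 [ 0.      0.9998  0.0201]
 [-1.      0.     -0.0002]]
shift [-0.0001 -0.0007  0.0019]
twist 7.058661809016244e-05 0.004044315306668095
twist -3.141522066971703 -179.99595568469334
[-0.0407 -0.04   -0.0172]
```

View pics/w6z.png

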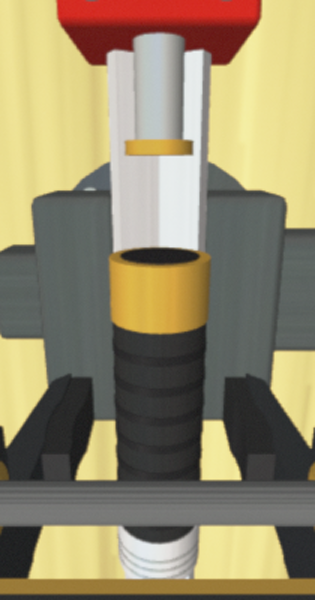

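The barrel is lying in the groove, aligned, with the fingers open. The nose is at crop (160,256) and the anvil at (158,148).

```bash
python3 - <<'E'
from h import *
c=load("wrist6")
f=lambda x,y:(x/1.5+220-.2,y/1.5-.2)
for n,z,p in[("nose",.13,(160,257)),("L",.13,(110,258)),("R",.13,(211,258)),("anv",.13,(159,146)),("red",.144,(159,28))]: print(n,onz(c,f(*p),z))
E
```

```text
nose [0.5655 0.1125 0.13  ]
L [0.5497 0.1119 0.13  ]
R [0.5817 0.1125 0.13  ]
anv [0.5646 0.1454 0.13  ]
red [0.564 0.172 0.144]
```

```bash
python3 -m crank '[[[0,0,0],0,-0.2],[[0,0,0],0,-0.4],[[0,0,0],0,-1],[[0,0,0],0,-1],[[0,0,0],0,-1],[[0,0,0],0,-1],[[0,0,0],0,-1],[[0,0,0],0,-1]]' 12; python3 - <<'E'
from h import *
o=pose()[0];print(o["force"],o["wrist_torque"],o["tcp_pos"])
E
python3 -m crank '[[[0,0.001,0],0,-1],[[0,0.0025,0],0,-1],[[0,0.004,0],0,-1],[[0,0.0055,0],0,-1],[[0,0.007,0],0,-1],[[0,0.0085,0],0,-1],[[0,0.01,0],0,-1],[[0,0.011,0],0,-1]]'
```

```text
time_s: 11.85
tcp_pos: [0.5648, 0.0566, 0.1225]
orientation: [0.707, -0.007, 0.707, 0.007]
force: [1.4, 0.1, -0.1]
grip_width: 0.346
[ 1.4318  0.1358 -0.073 ] [-0.0335 -0.329   0.0182] [0.5648 0.0566 0.1225]
time_s: 12.65
tcp_pos: [0.5645, 0.0677, 0.1226]
orientation: [0.707, -0.007, 0.707, 0.007]
force: [1.4, -1.7, 1.2]
grip_width: 0.35
```

```bash
python3 -m crank '[[[0,0.0015,0],0,-1],[[0,0.003,0],0,-1],[[0,0.005,0],0,-1],[[0,0.007,0],0,-1],[[0,0.009,0],0,-1],[[0,0.011,0],0,-1],[[0,0.0125,0],0,-1],[[0,0.0135,0],0,-1]]';python3 -m crank '[[[0,0.0005,0],0,-1],[[0,0.001,0],0,-1],[[0,0.0015,0],0,-1],[[0,0.002,0],0,-1],[[0,0.0025,0],0,-1],[[0,0.003,0],0,-1]]'
```

```text
time_s: 13.45
tcp_pos: [0.5642, 0.0812, 0.1225]
orientation: [0.707, -0.007, 0.707, 0.007]
force: [2.1, -2.4, 1.2]
grip_width: 0.348
time_s: 14.05
tcp_pos: [0.5642, 0.0841, 0.1225]
orientation: [0.707, -0.007, 0.707, 0.007]
force: [1.2, -2.6, 2.1]
grip_width: 0.348
```

```bash
for i in 1; do python3 -m crank '[[[0,0.0004,0],0,-1],[[0,0.0008,0],0,-1],[[0,0.0012,0],0,-1],[[0,0.0016,0],0,-1],[[0,0.002,0],0,-1]]'; done; python3 -m crank '[[[0,0.0003,0],0,-1],[[0,0.0006,0],0,-1],[[0,0.0008,0],0,-1]]'
```

```text
time_s: 14.55
tcp_pos: [0.5641, 0.0861, 0.1225]
orientation: [0.707, -0.007, 0.707, 0.007]
force: [1.4, -1.7, 1.5]
grip_width: 0.345
time_s: 14.85
tcp_pos: [0.5641, 0.0866, 0.1225]
orientation: [0.707, -0.007, 0.707, 0.007]
force: [2.1, -3.6, 2.0]
grip_width: 0.348
```

```bash
python3 -m crank '[[[0,0.0003,0],0,-1],[[0,0.0006,0],0,-1]]'
```

```text
time_s: 15.05
tcp_pos: [0.5641, 0.0866, 0.1225]
orientation: [0.707, -0.007, 0.707, 0.006]
force: [1.0, -6.4, 2.4]
grip_width: 0.348
```

Contact: y stopped at 0.0866 and the push rose to about 6 N. I'll trim to 9 N.

```bash
python3 -m crank '[[[0,0.0002,0],0,-1],[[0,0.0003,0],0,-1]]'
```

```text
time_s: 15.25
tcp_pos: [0.5641, 0.0866, 0.1225]
orientation: [0.707, -0.007, 0.707, 0.006]
force: [2.3, -5.6, 2.0]
grip_width: 0.347
```

```bash
python3 -m crank '[[[0,0.0003,0],0,-1],[[0,0.0003,0],0,-1]]'
```

```text
time_s: 15.45
tcp_pos: [0.5641, 0.0866, 0.1225]
orientation: [0.707, -0.007, 0.707, 0.006]
force: [2.2, -6.4, 3.2]
grip_width: 0.346
```

```bash
python3 -m crank '[[[0,0.0002,0],0,-1],[[0,0.0004,0],0,-1]]'; python3 -m crank '[[[0,0.0,0],0,-1]]'
```

```text
time_s: 15.65
tcp_pos: [0.5641, 0.0867, 0.1225]
orientation: [0.707, -0.007, 0.707, 0.006]
force: [1.3, -7.0, 3.7]
grip_width: 0.347
time_s: 15.75
tcp_pos: [0.5641, 0.0867, 0.1225]
orientation: [0.707, -0.007, 0.707, 0.006]
force: [1.5, -7.1, 3.4]
grip_width: 0.343
```

```bash
python3 -m crank '[[[0,0.0003,0],0,-1],[[0,0.0006,0],0,-1]]'; python3 -m crank '[[[0,0.0,0],0,-1]]'
```

```text
time_s: 15.95
tcp_pos: [0.5641, 0.0867, 0.1225]
orientation: [0.707, -0.008, 0.707, 0.006]
force: [1.5, -8.6, 3.8]
grip_width: 0.348
time_s: 16.05
tcp_pos: [0.5641, 0.0867, 0.1225]
orientation: [0.707, -0.008, 0.707, 0.005]
force: [2.0, -8.3, 3.9]
grip_width: 0.346
```

```bash
python3 -m crank '[[[0,0.0002,0],0,-1],[[0,0.0004,0],0,-1],[[0,0.0004,0],0,-1]]'; python3 -m crank '[[[0,0.0,0],0,-1],[[0,0.0,0],0,-1],[[0,0.0,0],0,-1]]';python3 -m crank '[[[0,0.0,0],0,-1],[[0,0.0,0],0,-1],[[0,0.0,0],0,-1]]'; python3 -m crank '[[[0,0.0,0],0,-1],[[0,0.0,0],0,-1],[[0,0.0,0],0,-1]]'; python3 -m crank '[[[0,0.0,0],0,-1],[[0,0.0,0],0,-1],[[0,0.0,0],0,-1]]'
```

```text
time_s: 16.35
tcp_pos: [0.5641, 0.0867, 0.1225]
orientation: [0.707, -0.008, 0.707, 0.005]
force: [1.6, -8.8, 4.4]
grip_width: 0.347
time_s: 16.65
tcp_pos: [0.5641, 0.0867, 0.1225]
orientation: [0.707, -0.008, 0.707, 0.005]
force: [1.0, -9.1, 2.9]
grip_width: 0.345
time_s: 16.95
tcp_pos: [0.5641, 0.0867, 0.1225]
orientation: [0.707, -0.008, 0.707, 0.005]
force: [1.5, -8.8, 4.4]
grip_width: 0.342
time_s: 17.25
tcp_pos: [0.5641, 0.0868, 0.1225]
orientation: [0.707, -0.008, 0.707, 0.005]
force: [1.5, -8.6, 3.8]
grip_width: 0.346
time_s: 17.55
tcp_pos: [0.5641, 0.0868, 0.1225]
orientation: [0.707, -0.008, 0.707, 0.005]
force: [1.4, -8.2, 4.7]
grip_width: 0.346
```

```bash
python3 -m crank '[[[0,0.0002,0],0,-1],[[0,0.0005,0],0,-1],[[0,0.0005,0],0,-1]]'; python3 -m crank '[[[0,0.0,0],0,-1],[[0,0.0,0],0,-1],[[0,0.0,0],0,-1]]';python3 -m crank '[[[0,0.0001,0],0,-1],[[0,0.0001,0],0,-1],[[0,0.0001,0],0,-1]]'; python3 -m crank '[[[0,0.0001,0],0,-1],[[0,0.0001,0],0,-1],[[0,0.0001,0],0,-1]]'; python3 -m crank '[[[0,0.0001,0],0,-1],[[0,0.0001,0],0,-1],[[0,0.0001,0],0,-1]]'
```

```text
time_s: 17.85
tcp_pos: [0.5641, 0.0868, 0.1225]
orientation: [0.707, -0.008, 0.707, 0.005]
force: [0.8, -9.5, 3.9]
grip_width: 0.346
time_s: 18.15
tcp_pos: [0.5641, 0.0868, 0.1224]
orientation: [0.707, -0.008, 0.707, 0.005]
force: [1.5, -9.3, 3.7]
grip_width: 0.346
time_s: 18.45
tcp_pos: [0.5641, 0.0868, 0.1225]
orientation: [0.707, -0.008, 0.707, 0.005]
force: [1.8, -9.5, 4.0]
grip_width: 0.346
time_s: 18.75
tcp_pos: [0.5641, 0.0868, 0.1225]
orientation: [0.707, -0.008, 0.707, 0.005]
force: [0.8, -10.4, 4.9]
grip_width: 0.346
time_s: 19.05
tcp_pos: [0.5641, 0.0868, 0.1225]
orientation: [0.707, -0.008, 0.707, 0.005]
force: [1.0, -10.4, 5.0]
grip_width: 0.347
```

The push has held at 9–10 N for over a second. I'll ease it off while staying in contact, then open.

```bash
python3 -m crank '[[[0,-0.0005,0],0,-1],[[0,-0.001,0],0,-1],[[0,-0.0015,0],0,-1],[[0,-0.0015,0],0,-1]]'
```

```text
time_s: 19.45
tcp_pos: [0.5641, 0.0868, 0.1225]
orientation: [0.707, -0.007, 0.707, 0.006]
force: [1.4, -6.7, 3.7]
grip_width: 0.348
```

```bash
python3 -m crank '[[[0,-0.0005,0],0,-1],[[0,-0.001,0],0,-1],[[0,-0.001,0],0,-1]]'
```

```text
time_s: 19.75
tcp_pos: [0.5641, 0.0868, 0.1225]
orientation: [0.707, -0.007, 0.707, 0.006]
force: [1.5, -6.1, 3.0]
grip_width: 0.345
```

```bash
python3 -m crank '[[[0,-0.0005,0],0,-1],[[0,-0.0008,0],0,-1],[[0,-0.0008,0],0,-1]]'; python3 -m crank '[[[0,0,0],0,-0.32],[[0,0,0],0,-0.29],[[0,0,0],0,-0.27],[[0,0,0],0,-0.2],[[0,0,0],0,0],[[0,0,0],0,0.2],[[0,0,0],0,0.2]]'
```

```text
time_s: 20.05
tcp_pos: [0.5641, 0.0868, 0.1225]
orientation: [0.707, -0.007, 0.707, 0.007]
force: [2.4, -4.6, 1.8]
grip_width: 0.344
time_s: 20.75
tcp_pos: [0.5638, 0.0873, 0.1224]
orientation: [0.707, -0.007, 0.707, 0.007]
force: [0.1, 0.3, -0.7]
grip_width: 0.6
```

Released. Now I'll lift straight up and check.

```bash
python3 -m crank '[[[-0.01,0,0],0,0.4],[[-0.03,0,0],0,0.4],[[-0.06,0,0],0,0.4],[[-0.09,0,0],0,0.4],[[-0.12,0,0],0,0.4],[[-0.13,0,0],0,0.4],[[-0.13,0,0],0,0.4],[[-0.13,0,0],0,0.4]]'; python3 -m crank '[[[0,-0.03,0],0,0.4],[[0,-0.06,0],0,0.4],[[0,-0.08,0],0,0.4],[[0,-0.08,0],0,0.4],[[0,-0.08,0],0,0.4],[[0,-0.08,0],0,0.4]]'; python3 - <<'E'
from h import *
from station import optics
import cv2
for n in("wrist","side","scene"):
    c=optics.camera(n); cv2.imwrite(f"pics/{n}7.png",c["color"][:,:,::-1]); np.savez(f"pics/{n}7.npz",**c)
a=cv2.imread("pics/wrist7.png"); b=cv2.imread("pics/side7.png")
x=cv2.resize(a[0:200,260:390],None,fx=3,fy=3,interpolation=cv2.INTER_CUBIC)
y=cv2.resize(b[160:280,230:310],None,fx=5,fy=5,interpolation=cv2.INTER_CUBIC)
cv2.imwrite("pics/f7.png",np.hstack([x,y]))
go([.5665,.056,.1225])
E
```

```text
time_s: 21.55
tcp_pos: [0.5634, 0.0867, 0.2516]
orientation: [0.707, -0.007, 0.708, 0.007]
force: [0.5, -0.4, -0.7]
grip_width: 0.704
time_s: 22.15
tcp_pos: [0.5652, 0.0087, 0.2519]
orientation: [0.707, -0.007, 0.707, 0.008]
force: [-0.2, 0.3, 0.0]
grip_width: 0.698
t 22.3 tcp [0.5655 0.0083 0.2523] F [-0.2975 -0.2972 -0.6607] w 0.6999669519146265
R
 [[-0.0003 -0.022   0.9998]
 [ 0.0004  0.9998  0.022 ]
 [-1.      0.0004 -0.0003]]
shift [0.1299 0.0476 0.0021]
```

View pics/f7.png

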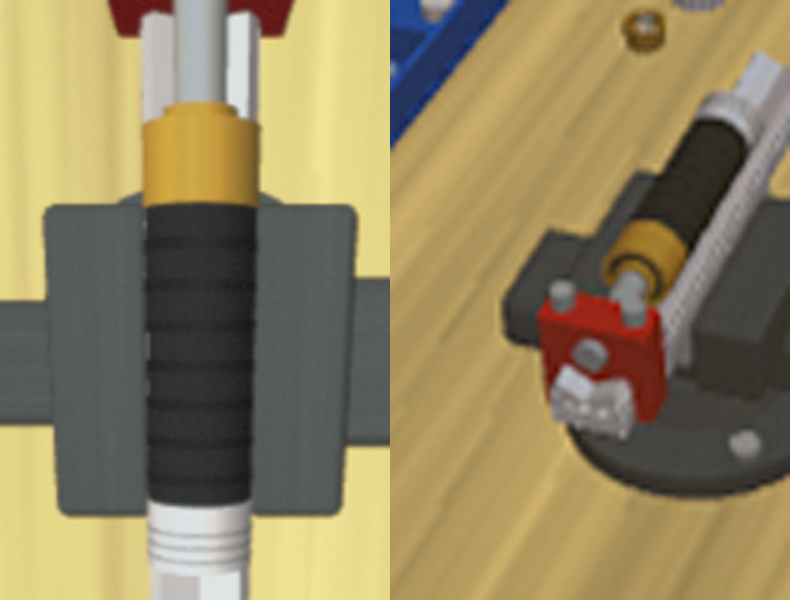

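View pics/scene7.png

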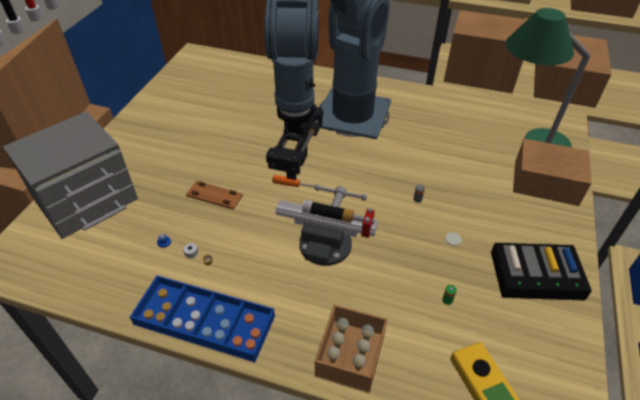

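The barrel is seated with its brass collar meeting the anvil's brass tip, at left-panel (200,110). All other parts are at the same pixels as before and the arm is clear.

```bash
python3 -c "
from station import close_job
print(close_job())"
```

```text
the job is handed in; nothing more can be done
None
```

I handed in the job with the barrel lying in the V-groove, its brass end against the anvil, after about 22 s on the robot's clock.

- **Laying down:** I set the barrel down with its nose about 61 mm short of the red block and let go so it lay free in the groove. While seating it, the wrist force peaked at about 9 N.
- **Slide and push:** I gripped it again lightly and slid it along at about 2 N. The force rose when the anvil was met. I held the push for about 2.7 s, with wrist readings between 8.2 and 10.4 N. Then I eased to about 4.6 N, opened the fingers and lifted clear.
- **Last checks:** The wrist and side views show the brass collar meeting the anvil tip and the barrel straight in the groove. The wrist force read about zero and the arm was clear. In the scene view, compared by eye, the other parts are where they were.
- **Disagreement:** By camera the anvil tip was about 2 mm further along than where contact was felt. That is within the camera calibration, so I went by the contact force.
- **Not measured:** Forces were read only at the end of each move. The push on the anvil itself would be up to about 2 N below the wrist reading because of groove friction.

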